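# Put four jeweller's tools back on their own cork seats

### The job

The four bench tools are standing on each other's cork seats. Change them round so that each stands on the seat cut to its own outline: the ring mandrel on the round seat, the doming block on the square one, the bur stand on the six-sided one, and the swage block lengthwise along the oblong one; the empty marble slab is a free spot where a tool may wait. Set each down upright in the middle of its seat without dropping it or knocking any tool over, and leave the small amber bottle where it stands.

Things in the scene. Friction and masses are not known exactly. Their poses are not given: they have to be found in the camera images.
- mandrel: Origin at the centre of its underside, z up. Ring mandrel: a bare steel tapered spindle on a round foot, 95 mm tall, 0.35 kg. Foot 50 mm across and 14 mm thick; above it the spindle tapers from 24 mm across (at 14 mm height) to 17 mm across at the flat top. Grip the spindle, about 62 mm above the origin (20 mm wide there). Round, so its yaw does not matter.
- doming_block: Origin at the centre of its underside, z up. Doming block: a 42 mm steel cube with round dark hollows on its faces, 0.5 kg. x and y are normal to its side faces; grip two opposite side faces. Its yaw on the seat does not matter.
- bur_stand: Origin at the centre of its underside, z up. Bur stand: a six-sided aluminium block, 50 mm across the flats (flats face along x) and 26 mm tall, with six short burs upright near its corners (up to 42 mm above the origin) and a black round knob on a steel stem in the middle. The knob is 18 mm across and reaches from 54 to 86 mm above the origin; grip it there. 0.25 kg. Its yaw does not matter.
- swage_block: Origin at the centre of its underside, z up. Swage block: a steel bar 90 mm long (x), 34 mm wide (y), 28 mm tall, with four cross grooves of different widths (6 to 16 mm) in the top 10 mm; 0.45 kg. Grip it across its 34 mm width at the middle.
- seat_round: Origin at the centre of its underside, which lies on the bench; top 4 mm above it. Fixed to the bench. Round cork pad, 80 mm across: the ring mandrel's seat.
- seat_square: Origin at the centre of its underside, which lies on the bench; top 4 mm above it. Fixed to the bench. Square cork pad, 66 mm a side (sides along x and y): the doming block's seat.
- seat_hex: Origin at the centre of its underside, which lies on the bench; top 4 mm above it. Fixed to the bench. Six-sided cork pad, 76 mm across the flats: the bur stand's seat.
- seat_oblong: Origin at the centre of its underside, which lies on the bench; top 4 mm above it. Fixed to the bench. Oblong cork pad, 108 mm long (x) by 56 mm wide (y): the swage block's seat; the block belongs with its length along the pad's, either way round.
- slab: Empty white marble slab, 110 mm (x) by 80 mm (y), its flat top 8 mm above the origin, which is the centre of its underside on the bench. Fixed to the bench; a free spot. At the start each tool stands upright on a seat that is not its own (one per seat, within 10 mm of the seat's middle) and the slab is clear.
- bottle: Small round bottle of amber glass with a black cap, 33 mm across and 68 mm tall, standing loose on the bench. Origin at the centre of its underside. A bystander: leave it alone.
Mind the look-alikes: they are no part of the job. What is shaped like the bur_stand but purple, red or turquoise is not meant.

How it is judged:
At the end, for the whole second after the job is handed in: Each tool stands upright (0.1 rad) on its own seat, released and at rest: origin within 12 mm horizontally of the seat's centre and 1 to 8 mm above the seat's origin; the swage block's length within 0.21 rad of the oblong seat's length, either way round (horizontal distance between mandrel and seat_round below 0.012 m and z of mandrel in the frame of seat_round between 0.001 and 0.008 m and angle between each of mandrel, doming_block, bur_stand, swage_block's own z axis and vertical below 0.1 rad and linear speed of each of mandrel, doming_block, bur_stand, swage_block below 0.02 m/s and angular speed of each of mandrel, doming_block, bur_stand, swage_block below 0.2 rad/s and contact force between each of mandrel, doming_block, bur_stand, swage_block and the fingers below 0.1 N and horizontal distance between doming_block and seat_square below 0.012 m and z of doming_block in the frame of seat_square between 0.001 and 0.008 m and horizontal distance between bur_stand and seat_hex below 0.012 m and z of bur_stand in the frame of seat_hex between 0.001 and 0.008 m and horizontal distance between swage_block and seat_oblong below 0.012 m and z of swage_block in the frame of seat_oblong between 0.001 and 0.008 m and angle between the x axis of swage_block and the x axis of seat_oblong, either way round below 0.21 rad); the robot touches nothing.
It fails at once if a tool is tipped or knocked over (more than 35 degrees from upright) (angle between any of mandrel, doming_block, bur_stand, swage_block's own z axis and vertical above 0.61 rad).
It fails at once if a tool is dropped (falls freely faster than 0.6 m/s, about 2 cm) ((linear speed of mandrel above 0.6 m/s and contact force between mandrel and the arm below 0.05 N and contact force between mandrel and the fingers below 0.05 N) or (linear speed of doming_block above 0.6 m/s and contact force between doming_block and the arm below 0.05 N and contact force between doming_block and the fingers below 0.05 N) or (linear speed of bur_stand above 0.6 m/s and contact force between bur_stand and the arm below 0.05 N and contact force between bur_stand and the fingers below 0.05 N) or (linear speed of swage_block above 0.6 m/s and contact force between swage_block and the arm below 0.05 N and contact force between swage_block and the fingers below 0.05 N)).
It fails at once if the amber bottle is moved more than 30 mm or knocked over (distance of bottle from where it was at the start of the episode above 0.03 m or angle between bottle's own z axis and vertical above 0.5 rad).
It also fails if it takes over 134 s, if anything falls off the work surface, if the arm or the gripper's body presses on something with over 40 N, if the wrist force passes 120 N, or if a joint passes its speed limit or range.

### The arm

A 6-joint arm with a two-finger parallel gripper is mounted at the origin on the work surface. World frame = base frame: x ahead of the robot, y to its left, z up, the work surface at z = 0. Lengths are in m, angles in rad, forces in N, time in s.
With the tool pointing down it reaches from about 0.275 to 0.85 m from the base axis. Payload 19 kg.
Tool frame: the origin (TCP) lies midway between the tips of the shut fingers; the grasp point (between the pads) lies 19 mm behind it; z points along the fingers, y is the line along which they close (so a half turn about z gives the same grasp; the last joint's range is limited). The gripper opens to 85 mm and grips with 20 to 120 N. Pads are 22 mm wide; open, the fingers measure 114 mm over their backs; the gripper's body (76 mm by 85 mm) begins 54 mm behind the grasp point. The pads swing forward as they close: fully open they stand 13 mm farther back than shut.
Start: joints at [0.998, 0.15, 1.437, -0, 1.554, -0.134], TCP at [0.244, 0.52, 0.231] pointing down, gripper open.
Joint ranges: [-2.8, 2.8], [-0.68, 2.1], [0.12, 2.68], [-1.39, 4.53], [0.16, 2.79], [-2.81, 2.81]. Speed limits (rad/s): [1.89, 1.89, 2.22, 3.01, 3.01, 3.01].

### API

Orientations are given as a rotation vector (axis times angle).
In Python, from plant import arm gives the robot as it stands.
- The arm moves only by the tool send_rows, never from a script. Its argument "increments" is a list of rows, each an object with "xyz": the shift along the tool's x, y, z in units of 100 mm (1.0 is 100 mm), a list of three; "roll": the turn about the tool's z in units of 180 degrees (1.0 is 180 degrees). A call has 1 to 5 rows; each row is the pose to reach, as a shift and turn from the pose commanded when the call began, along the tool's axes at that moment, turning the shorter way round; what a row does not reach only later rows make up. A row lasts 1/10 s, in which the tool goes at most 50 mm and 8.59 degrees, less where a joint would pass 70% of its speed; a pose out of reach is approached as far as the arm can. A call with a number of a shift or a turn outside -1 to 1 is refused whole. A call with a gripper value outside its range is refused whole. "gripper" is the closure, from -1 (fully open) to 1 (shut), set as the call begins (left out, the last holds). The fingers move at their own pace and stop on an object; "force" is the grip in N (left out, the last holds). Time passes only in rows, so rows that repeat a pose let the fingers close. It gives the time, the measured TCP pose, the force, the opening and the grip force at its end, in the units of the state.
- arm.state(): the state, without advancing time (a new reading comes with each control period).
- arm.read_camera(name): name is "scene" or "top"; returns a dict with "img" (384x512x3 uint8, red, green, blue), "intrinsics" (3x3 intrinsics, pixels), "distortion" ([k1, k2, p1, p2, k3] as OpenCV has them; the pictures are not rectified), "view" (4x4, takes a point from world to camera coordinates). Camera axes: x right, y up, looking along -z (the intrinsics and any distortion apply to the point x, -y, -z); pixel columns grow to the right and rows downward; lengths in m; the calibration is good to about 2 mm. A picture is of the moment at which its call begins. There is no depth.
- arm.hand_in(): hands the job in; it is judged then, once.
Trained networks look in a picture, given as the dict that the camera call returned (one of the last four; its "shot" number tells which), for a name from the list of things; names that differ only in an ending like _2 or _b are one class to them, and where a whole thing is asked for, a point or a joint stands for the part that bears it (a point fixed in the world has none). Each returns a list of dicts, best first, with "score" (0 to 1); they miss things now and then, are a little off and sometimes report something else, mostly with a low value. They report only what shows in the picture. A call takes as long as a camera call. They do not tell look-alikes from the thing itself.
- arm.find_in(label, picture): "position" ([x, y, z] in m, in the coordinates of the camera as it stood for that picture, good to about 4 mm: the middle of the surface that is visible of it).
The state is a dict: "clock": time; "q": joint angles; "dq": joint speeds; "tau": joint torques, N m; "ee_pos": TCP position; "eef_rot": TCP orientation; "wrist_force": force on the tool from outside, world axes, zero at the start; "moment": the same for the moment, N m; "width": finger opening in m; "grip_force": force on a finger pad.
Only numpy, scipy, OpenCV 4.12 (cv2) and the standard library are available. Lean on these libraries where they do the work, as an engineer would, in place of code of your own. Each camera call takes 0.05 s, during which the arm holds its last target. There are 200 camera calls.

## Working session

There is one attempt and no reset: what is moved stays moved. The work goes in short steps, Python scripts to look and compute and a tool call to move; the robot and the scene stay as the last step left them, time stands still between calls to the robot, and variables do not carry over. Pictures are saved under pics/ and viewed, at most 14 in all, crops included, and the job is handed in when it is done.

Besides the shell and the picture viewer there is one more tool, called by a JSON object that holds its "op" and its "data", one argument or row to a line. send_rows: Moves the arm, as the interface text tells. Its arguments: {"type":"object","properties":{"increments":{"type":"array"},"gripper":{"type":"number"},"force":{"type":"number"}},"required":["increments"]}

```bash
mkdir -p pics; cat > h.py <<'E'
import numpy as np, cv2
from plant import arm
def cam2w(p,c): return (np.linalg.inv(c["view"])@np.r_[p,1])[:3]
def pix(pw,c):
    p=np.asarray(c["view"])@np.r_[pw,1]; q=np.array([[p[0],-p[1],-p[2]]])
    return cv2.projectPoints(q,np.zeros(3),np.zeros(3),np.array(c["intrinsics"]),np.array(c["distortion"]))[0].ravel()
def ray(uv,z,c):
    "world point at height z seen at pixel uv"
    n=cv2.undistortPoints(np.array([[uv]],float),np.array(c["intrinsics"]),np.array(c["distortion"])).ravel()
    V=np.linalg.inv(c["view"]); d=V[:3,:3]@np.array([n[0],-n[1],-1]); o=V[:3,3]
    return o+d*(z-o[2])/d[2]
def save(c,n): cv2.imwrite("pics/"+n,c["img"][:,:,::-1])
E
python3 - <<'E'
from h import *
np.set_printoptions(precision=3,suppress=True)
for n in("top","scene"):
    c=arm.read_camera(n); save(c,n+"0.png")
    print(n,np.linalg.inv(c["view"])[:3,3])
    for l in "mandrel doming_block bur_stand swage_block seat_round seat_square seat_hex seat_oblong slab bottle".split():
        for d in arm.find_in(l,c)[:3]:
            w=cam2w(d["position"],c);print(l,round(d["score"],2),w,pix(w,c).round())
s=arm.state();print(s["ee_pos"],s["eef_rot"],s["clock"],s["width"])
E
```

```text
top [ 0.353 -0.055  0.773]
mandrel 0.65 [ 0.648 -0.141  0.016] [299. 123.]
mandrel 0.43 [ 0.453 -0.029  0.029] [245. 215.]
doming_block 0.8 [0.634 0.102 0.046] [180. 125.]
bur_stand 0.83 [ 0.433 -0.208  0.032] [337. 224.]
bur_stand 0.81 [ 0.355 -0.284  0.029] [379. 265.]
bur_stand 0.79 [ 0.367 -0.114  0.021] [289. 259.]
swage_block 0.72 [ 0.453 -0.029  0.028] [245. 215.]
swage_block 0.58 [ 0.456 -0.199  0.004] [330. 214.]
seat_round 0.91 [ 0.455 -0.196  0.007] [329. 215.]
seat_square 0.84 [ 0.442 -0.005  0.007] [234. 222.]
seat_hex 0.67 [0.634 0.102 0.043] [180. 126.]
seat_hex 0.55 [0.621 0.096 0.006] [186. 138.]
seat_oblong 0.78 [ 0.632 -0.142  0.005] [299. 132.]
slab 0.89 [0.458 0.186 0.009] [140. 214.]
bottle 0.77 [0.667 0.011 0.043] [225. 109.]
scene [0.829 0.515 0.959]
mandrel 0.57 [ 0.662 -0.144  0.019] [185. 191.]
doming_block 0.64 [0.637 0.11  0.048] [247. 262.]
bur_stand 0.98 [ 0.339 -0.199  0.026] [286. 121.]
bur_stand 0.94 [ 0.445 -0.212  0.031] [249. 133.]
bur_stand 0.92 [ 0.455 -0.318  0.025] [226. 111.]
swage_block 0.96 [ 0.454 -0.027  0.031] [284. 184.]
seat_round 0.75 [ 0.463 -0.196  0.002] [246. 147.]
seat_square 0.63 [ 0.438 -0.001  0.002] [296. 196.]
seat_hex 0.9 [0.651 0.116 0.005] [243. 276.]
seat_oblong 0.95 [ 0.645 -0.144  0.01 ] [192. 190.]
slab 0.9 [0.458 0.187 0.011] [335. 258.]
bottle 0.67 [0.681 0.014 0.049] [207. 237.]
[0.244 0.52  0.231] [-0.684 -3.066  0.   ] 1.1 0.08492758768941779
```

```bash
python3 - <<'E'
import cv2
a=cv2.imread("pics/top0.png");cv2.imwrite("pics/top0c.png",cv2.resize(a[80:320,120:440],None,fx=2.5,fy=2.5,interpolation=2))
a=cv2.imread("pics/scene0.png");cv2.imwrite("pics/scene0c.png",cv2.resize(a[75:315,130:390],None,fx=2.5,fy=2.5,interpolation=2))
E
```

```text
(no output)
```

View pics/top0c.png

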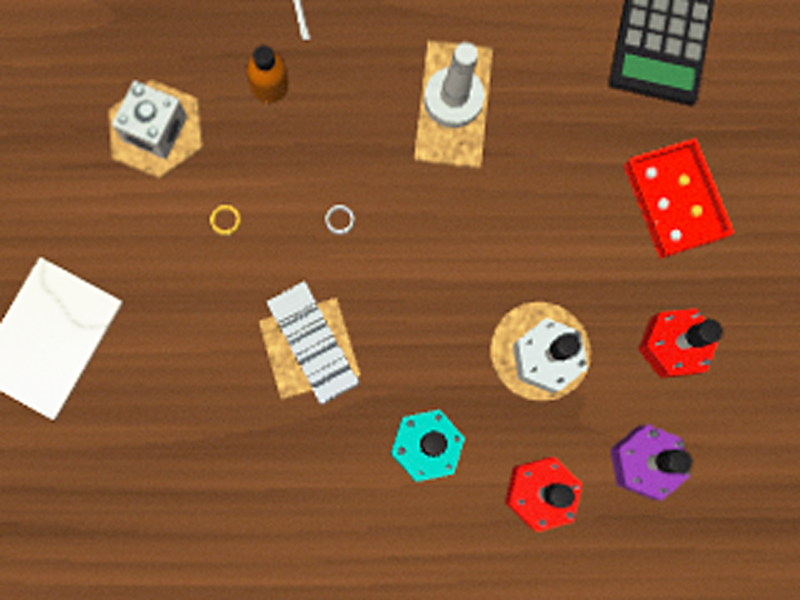

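View pics/scene0c.png

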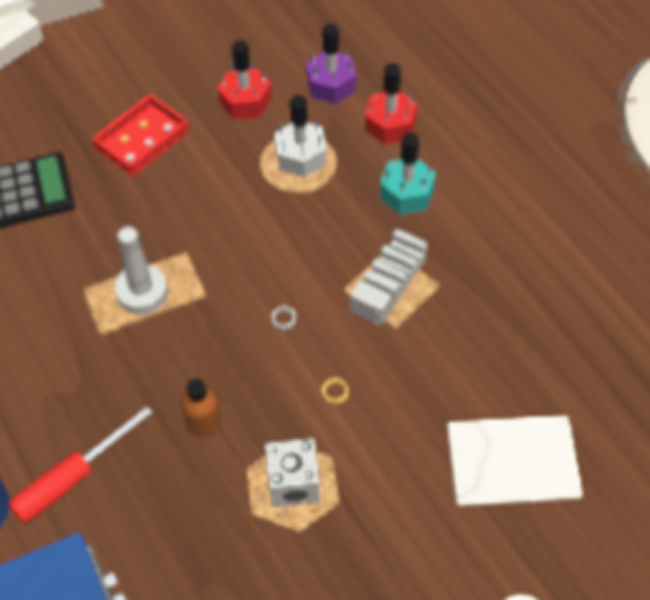

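The top crop shows the doming block on the hex seat (~150,125), the mandrel on the oblong (~455,100), the swage block on the square (~310,345) and the silver bur stand on the round (~545,350). The slab is empty and the bottle sits at ~267,75, and the scene view agrees. Next I'll fit outlines in both cameras to get precise poses.

```bash
cat > fit.py <<'E'
from h import *
from scipy.optimize import differential_evolution
U=3
def circ(r,z,n=40): t=np.linspace(0,2*np.pi,n,endpoint=False); return np.c_[r*np.cos(t),r*np.sin(t),0*t+z]
def hexa(f,z): t=np.pi/6+np.arange(6)*np.pi/3; R=f/np.sqrt(3); return np.c_[R*np.cos(t),R*np.sin(t),0*t+z]
def rect(a,b,z): return np.array([[x,y,z] for x in(-a/2,a/2) for y in(-b/2,b/2)])
v=lambda *a:np.vstack(a)
M={"seat_round":[circ(.04,.004)],"seat_square":[rect(.066,.066,.004)],"seat_hex":[hexa(.076,.004)],"seat_oblong":[rect(.108,.056,.004)],
"slab":[rect(.11,.08,.008)],
"mandrel":[v(circ(.025,0),circ(.025,.014)),v(circ(.012,.014),circ(.0085,.095))],
"doming_block":[v(rect(.042,.042,0),rect(.042,.042,.042))],
"bur_stand":[v(hexa(.05,0),hexa(.05,.026))],"swage_block":[v(rect(.09,.034,0),rect(.09,.034,.028))]}
def proj(P,c):
    Q=np.c_[P,np.ones(len(P))]@np.asarray(c["view"]).T
    Q=np.ascontiguousarray(np.c_[Q[:,0],-Q[:,1],-Q[:,2]])
    return cv2.projectPoints(Q,np.zeros(3),np.zeros(3),np.array(c["intrinsics"]),np.array(c["distortion"]))[0][:,0]
def fit(name,x0,y0,z,cams,r=.02,period=np.pi,yaw=None):
    W=[]
    for c in cams:
        o=np.round(pix([x0,y0,z],c)).astype(int)-45
        im=cv2.copyMakeBorder(c["img"],60,60,60,60,cv2.BORDER_REPLICATE)[o[1]+60:o[1]+150,o[0]+60:o[0]+150]
        im=cv2.resize(im,None,fx=U,fy=U,interpolation=cv2.INTER_CUBIC).astype(int)
        R,G,B=im[...,0],im[...,1],im[...,2]
        grey=(R-B<38)&(abs(R-G)<30)&(R-B>-25)&(R>60); cork=(R-B>38)&(R>150)&(G>110); wood=(R-B>25)&(R<150)
        W.append((c,o,grey,cork,wood))
    seat=name.startswith("seat")
    def cost(p):
        s=0; C,S=np.cos(p[2]),np.sin(p[2]); Rm=np.array([[C,-S,0],[S,C,0],[0,0,1]])
        for c,o,grey,cork,wood in W:
            m=np.zeros(grey.shape,np.uint8)
            for P in M[name]:
                uv=((proj(P@Rm.T+[p[0],p[1],z],c)-o+.5)*U-.5)
                h=cv2.convexHull(np.round(uv*16).astype(np.int32)); cv2.fillConvexPoly(m,h,1,shift=4)
            m=m>0
            s+=(cork&~m).sum()+(wood&m).sum() if seat else (grey&~m).sum()+(~grey&m).sum()
        return s
    yb=(0,period) if yaw is None else (yaw-.3,yaw+.3)
    q=differential_evolution(cost,[(x0-r,x0+r),(y0-r,y0+r),yb],seed=1,popsize=12,maxiter=40,tol=1e-6)
    return q.x,int(q.fun)
E
python3 - <<'E'
from fit import *
t=arm.read_camera("top");s=arm.read_camera("scene")
L=[("seat_round",.458,-.196,0,.01),("seat_square",.442,-.004,0,np.pi/2),("seat_hex",.635,.102,0,np.pi/3),("seat_oblong",.638,-.143,0,np.pi),("slab",.458,.186,0,np.pi),
("mandrel",.65,-.142,.004,.01),("doming_block",.634,.102,.004,np.pi/2),("bur_stand",.44,-.2,.004,np.pi/3),("swage_block",.453,-.028,.004,np.pi)]
for n,x,y,z,p in L:
    for cams in([t,s],[t],[s]):
        q,f=fit(n,x,y,z,cams,period=p);print(n,len(cams),q.round(4),f)
E
```

```text
seat_round 2 [ 0.445  -0.2108  0.    ] 1790
seat_round 1 [ 0.445  -0.2107  0.0096] 148
seat_round 1 [ 0.4452 -0.212   0.0069] 1539
seat_square 2 [ 0.4482 -0.024   0.287 ] 1417
seat_square 1 [ 0.4484 -0.024   0.2834] 181
seat_square 1 [ 0.4481 -0.024   0.3007] 1213
seat_hex 2 [0.6367 0.1068 0.625 ] 2147
seat_hex 1 [0.6366 0.1075 0.6412] 906
seat_hex 1 [0.6362 0.1054 0.6526] 957
seat_oblong 2 [ 0.6564 -0.147   3.0068] 1041
seat_oblong 1 [ 0.6569 -0.1469  3.0067] 300
seat_oblong 1 [ 0.6564 -0.149   2.9936] 517
slab 2 [0.4578 0.1881 2.6494] 921
slab 1 [0.4571 0.1886 2.6504] 424
slab 1 [0.458  0.1875 2.6496] 333
mandrel 2 [ 0.6593 -0.1471  0.0035] 1359
mandrel 1 [ 0.6599 -0.1464  0.0082] 504
mandrel 1 [ 0.6579 -0.1513  0.0051] 444
doming_block 2 [0.6348 0.1049 1.1611] 1675
doming_block 1 [0.6362 0.1072 1.0841] 841
doming_block 1 [0.6337 0.102  1.1448] 376
bur_stand 2 [ 0.439  -0.2154  0.6477] 6320
bur_stand 1 [ 0.4393 -0.2147  0.6255] 1338
bur_stand 1 [ 0.4369 -0.22    0.6242] 4549
swage_block 2 [ 0.4499 -0.0282  0.494 ] 2466
swage_block 1 [ 0.4505 -0.0279  0.4859] 590
swage_block 1 [ 0.4487 -0.0321  0.4977] 1354
```

```bash
cat > go.py <<'E'
import sys; from h import *
from scipy.spatial.transform import Rotation as Ro
def inc(*wps):
    "wps: (x,y,z,psi or None) sequential targets; prints each call's tool-frame increments from the pose before it (100 mm units)"
    s=arm.state();p=np.array(s["ee_pos"]);R=Ro.from_rotvec(s["eef_rot"]).as_matrix()
    psi=np.arctan2(R[1,1],R[0,1]);print("tcp",p.round(4),"psi",psi.round(3),"w",round(s["width"],4),"clk",s["clock"])
    for w in wps:
        d=R.T@(np.array(w[:3])-p)*10
        r=0
        if w[3] is not None: r=-((w[3]-psi+np.pi/2)%np.pi-np.pi/2)
        print(w,"->",d.round(3),"roll",round(r/np.pi,3))
        p=np.array(w[:3],float)
        if r: psi-=r; R=R@Ro.from_rotvec([0,0,r]).as_matrix()
E
python3 - <<'E'
from fit import *
from go import inc
t=arm.read_camera("top");s=arm.read_camera("scene")
for c in([t,s],[t],[s]):print(fit("seat_square",.448,-.026,0,c,period=1.57))
inc((.4,.35,.2,None),(.55,.2,.15,None),(.635,.105,.1,1.14),(.635,.105,.012,None))
E
```

```text
(array([ 0.44842337, -0.02449003,  0.29604123]), 2229)
(array([ 0.44870503, -0.02412502,  0.29101292]), 179)
(array([ 0.44698123, -0.02726394,  0.29033332]), 1855)
tcp [0.2443 0.5205 0.2313] psi 1.132 w 0.0852 clk 1.3
(0.4, 0.35, 0.2, None) -> [-2.134 -0.882  0.313] roll 0.0
(0.55, 0.2, 0.15, None) -> [-1.995 -0.721  0.5  ] roll 0.0
(0.635, 0.105, 0.1, 1.14) -> [-1.173 -0.499  0.5  ] roll -0.003
(0.635, 0.105, 0.012, None) -> [-0.    0.    0.88] roll 0.0
```

{"op": "send_rows", "data": {
  "increments": [
    {"xyz":[-0.45,-0.2,0.1],"roll":0},
    {"xyz":[-0.9,-0.35,0.2],"roll":0},
    {"xyz":[-0.9,-0.35,0.2],"roll":0}
  ],
  "gripper": -1,
  "force": 50
}}

```text
clock: 1.6
ee_pos: [0.3136, 0.4473, 0.2101]
eef_rot: [0.689, 3.065, -0.003]
wrist_force: [-0.6, -0.0, 1.0]
width: 0.085
grip_force: 0.0
```

{"op": "send_rows", "data": {
  "increments": [
    {"xyz":[-0.45,-0.2,0.1],"roll":0},
    {"xyz":[-0.9,-0.35,0.2],"roll":0},
    {"xyz":[-0.9,-0.35,0.2],"roll":0}
  ]
}}

```text
clock: 1.9
ee_pos: [0.3801, 0.3774, 0.1901]
eef_rot: [-0.69, -3.065, 0.003]
wrist_force: [-0.7, -0.3, -0.0]
width: 0.0854
grip_force: 0.0
```

{"op": "send_rows", "data": {
  "increments": [
    {"xyz":[-0.45,-0.2,0.1],"roll":0},
    {"xyz":[-0.9,-0.35,0.2],"roll":0},
    {"xyz":[-0.9,-0.35,0.2],"roll":0}
  ]
}}

```text
clock: 2.2
ee_pos: [0.4465, 0.3077, 0.1701]
eef_rot: [-0.689, -3.065, 0.003]
wrist_force: [-1.1, 0.4, -0.7]
width: 0.0855
grip_force: 0.0
```

{"op": "send_rows", "data": {
  "increments": [
    {"xyz":[-0.45,-0.2,0.1],"roll":0},
    {"xyz":[-0.9,-0.35,0.2],"roll":0},
    {"xyz":[-0.9,-0.35,0.2],"roll":0}
  ]
}}

```text
clock: 2.5
ee_pos: [0.5129, 0.2381, 0.1499]
eef_rot: [-0.689, -3.064, 0.002]
wrist_force: [-0.9, 0.3, -0.1]
width: 0.0852
grip_force: 0.0
```

{"op": "send_rows", "data": {
  "increments": [
    {"xyz":[-0.45,-0.2,0.1],"roll":0},
    {"xyz":[-0.9,-0.35,0.2],"roll":0},
    {"xyz":[-0.9,-0.35,0.2],"roll":0}
  ]
}}

```text
clock: 2.8
ee_pos: [0.5794, 0.1683, 0.1298]
eef_rot: [-0.688, -3.064, 0.002]
wrist_force: [-0.5, 1.2, 0.5]
width: 0.0854
grip_force: 0.0
```

```bash
python3 -c "
from go import inc
inc((.635,.105,.1,1.14),(.635,.105,.012,None),(.635,.105,.1,None),(.458,.188,.1,None),(.458,.188,.016,None))"
```

```text
tcp [0.5794 0.1683 0.1298] psi 1.129 w 0.0854 clk 2.8
(0.635, 0.105, 0.1, 1.14) -> [-0.774 -0.334  0.298] roll -0.004
(0.635, 0.105, 0.012, None) -> [-0.001  0.001  0.88 ] roll 0.0
(0.635, 0.105, 0.1, None) -> [ 0.001 -0.001 -0.88 ] roll 0.0
(0.458, 0.188, 0.1, None) -> [1.955e+00 1.500e-02 1.000e-03] roll 0.0
(0.458, 0.188, 0.016, None) -> [-0.     0.001  0.84 ] roll 0.0
```

{"op": "send_rows", "data": {
  "increments": [
    {"xyz":[-0.4,-0.17,0.15],"roll":0},
    {"xyz":[-0.77,-0.33,0.3],"roll":0},
    {"xyz":[-0.77,-0.33,0.3],"roll":0},
    {"xyz":[-0.77,-0.33,0.3],"roll":0}
  ]
}}

```text
clock: 3.2
ee_pos: [0.6328, 0.1089, 0.1009]
eef_rot: [-0.685, -3.065, -0.0]
wrist_force: [0.1, 0.3, -0.3]
width: 0.0849
grip_force: 0.0
```

{"op": "send_rows", "data": {
  "increments": [
    {"xyz":[0,0,0.3],"roll":0},
    {"xyz":[0,0,0.6],"roll":0},
    {"xyz":[0,0,0.88],"roll":0},
    {"xyz":[0,0,0.88],"roll":0}
  ]
}}

```text
clock: 3.6
ee_pos: [0.6305, 0.1099, 0.0106]
eef_rot: [-0.681, -3.062, 0.002]
wrist_force: [-0.9, 0.1, 0.4]
width: 0.0852
grip_force: 0.0
```

{"op": "send_rows", "data": {
  "increments": [
    {"xyz":[0,0,0],"roll":0},
    {"xyz":[0,0,0],"roll":0},
    {"xyz":[0,0,0],"roll":0},
    {"xyz":[0,0,0],"roll":0},
    {"xyz":[0,0,0],"roll":0}
  ],
  "gripper": 1,
  "force": 50
}}

```text
clock: 4.1
ee_pos: [0.6337, 0.1085, 0.0152]
eef_rot: [0.683, 3.064, 0.001]
wrist_force: [-2.8, 1.7, 8.5]
width: 0.0417
grip_force: 50.8
```

{"op": "send_rows", "data": {
  "increments": [
    {"xyz":[0,0,0],"roll":0},
    {"xyz":[0,0,0],"roll":0},
    {"xyz":[0,0,0],"roll":0}
  ]
}}

```text
clock: 4.4
ee_pos: [0.6337, 0.1085, 0.0152]
eef_rot: [0.683, 3.064, 0.001]
wrist_force: [-3.3, 1.9, 10.1]
width: 0.0417
grip_force: 50.8
```

{"op": "send_rows", "data": {
  "increments": [
    {"xyz":[0,0,-0.1],"roll":0},
    {"xyz":[0,0,-0.3],"roll":0},
    {"xyz":[0,0,-0.5],"roll":0},
    {"xyz":[0,0,-0.5],"roll":0}
  ]
}}

```text
clock: 4.8
ee_pos: [0.6343, 0.1084, 0.0666]
eef_rot: [0.683, 3.062, 0.002]
wrist_force: [0.9, -0.3, -6.1]
width: 0.041
grip_force: 52.9
```

```bash
python3 -c "
from fit import *
from go import inc
c=arm.read_camera('scene');save(c,'s1.png');t=arm.read_camera('top')
import cv2;cv2.imwrite('pics/s1c.png',cv2.resize(cv2.hconcat([c['img'][150:330,180:360,::-1],t['img'][60:240,100:280,::-1]]),None,fx=2,fy=2))
inc((.458,.188,.062,None),(.458,.188,.016,None),(.458,.188,.12,None),(.439,-.216,.12,None),(.439,-.216,.053,None))"
```

```text
tcp [0.6329 0.1083 0.0633] psi 1.132 w 0.0412 clk 4.9
(0.458, 0.188, 0.062, None) -> [ 1.922 -0.021  0.012] roll 0.0
(0.458, 0.188, 0.016, None) -> [ 0.   -0.    0.46] roll 0.0
(0.458, 0.188, 0.12, None) -> [-0.    0.   -1.04] roll 0.0
(0.439, -0.216, 0.12, None) -> [-1.545 -3.738  0.   ] roll 0.0
(0.439, -0.216, 0.053, None) -> [ 0.   -0.    0.67] roll 0.0
```

View pics/s1c.png

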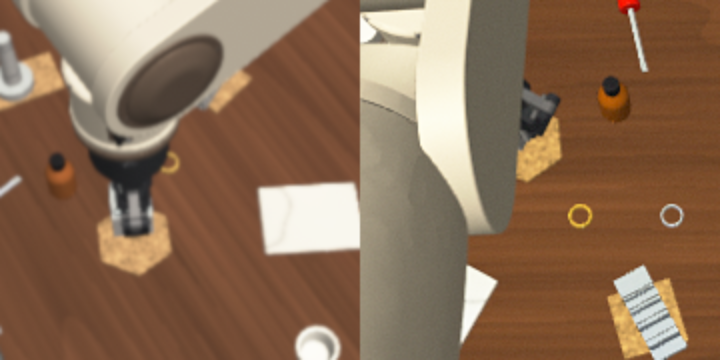

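The doming block is held and clear of the hex seat. Next I'll carry it to the slab.

{"op": "send_rows", "data": {
  "increments": [
    {"xyz":[0.3,0,0],"roll":0},
    {"xyz":[0.6,0,0],"roll":0},
    {"xyz":[0.96,-0.01,0],"roll":0},
    {"xyz":[0.96,-0.01,0],"roll":0}
  ]
}}

```text
clock: 5.3
ee_pos: [0.5416, 0.1495, 0.0618]
eef_rot: [-0.68, -3.063, 0.001]
wrist_force: [1.9, 0.5, -5.9]
width: 0.0414
grip_force: 52.7
```

{"op": "send_rows", "data": {
  "increments": [
    {"xyz":[0.3,0,0],"roll":0},
    {"xyz":[0.6,0,0],"roll":0},
    {"xyz":[0.96,-0.01,0],"roll":0},
    {"xyz":[0.96,-0.01,0],"roll":0},
    {"xyz":[0.96,-0.01,0],"roll":0}
  ]
}}

```text
clock: 5.8
ee_pos: [0.4578, 0.1882, 0.0627]
eef_rot: [-0.682, -3.066, 0.001]
wrist_force: [1.5, 0.1, -5.7]
width: 0.0416
grip_force: 52.7
```

{"op": "send_rows", "data": {
  "increments": [
    {"xyz":[0,0,0.15],"roll":0},
    {"xyz":[0,0,0.3],"roll":0},
    {"xyz":[0,0,0.4],"roll":0},
    {"xyz":[0,0,0.4],"roll":0},
    {"xyz":[0,0,0.4],"roll":0}
  ]
}}

```text
clock: 6.3
ee_pos: [0.4587, 0.1879, 0.0234]
eef_rot: [-0.684, -3.066, 0.0]
wrist_force: [-0.0, -1.3, -5.7]
width: 0.0411
grip_force: 52.6
```

{"op": "send_rows", "data": {
  "increments": [
    {"xyz":[0,0,0.03],"roll":0},
    {"xyz":[0,0,0.04],"roll":0},
    {"xyz":[0,0,0.04],"roll":0}
  ]
}}

```text
clock: 6.6
ee_pos: [0.4584, 0.1881, 0.0194]
eef_rot: [0.684, 3.066, -0.0]
wrist_force: [0.1, -0.3, -6.8]
width: 0.0415
grip_force: 52.7
```

{"op": "send_rows", "data": {
  "increments": [
    {"xyz":[0,0,0],"roll":0},
    {"xyz":[0,0,0],"roll":0},
    {"xyz":[0,0,0],"roll":0},
    {"xyz":[0,0,0],"roll":0},
    {"xyz":[0,0,0],"roll":0}
  ],
  "gripper": -1
}}

```text
clock: 7.1
ee_pos: [0.4584, 0.1881, 0.0194]
eef_rot: [0.684, 3.066, 0.0]
wrist_force: [-0.4, -0.3, 0.4]
width: 0.0858
grip_force: 0.0
```

{"op": "send_rows", "data": {
  "increments": [
    {"xyz":[0,0,-0.2],"roll":0},
    {"xyz":[0,0,-0.5],"roll":0},
    {"xyz":[0,0,-1.0],"roll":0},
    {"xyz":[0,0,-1.0],"roll":0}
  ]
}}

```text
clock: 7.5
ee_pos: [0.4607, 0.1887, 0.1252]
eef_rot: [0.682, 3.059, 0.006]
wrist_force: [0.4, 0.5, -0.7]
width: 0.0855
grip_force: 0.0
```

{"op": "send_rows", "data": {
  "increments": [
    {"xyz":[-0.2,-0.5,0],"roll":0},
    {"xyz":[-0.38,-0.94,0],"roll":0},
    {"xyz":[-0.38,-0.94,0],"roll":0},
    {"xyz":[-0.38,-0.94,0],"roll":0}
  ]
}}

```text
clock: 7.9
ee_pos: [0.4529, 0.0859, 0.1195]
eef_rot: [0.688, 3.065, 0.0]
wrist_force: [-0.0, -0.5, 0.3]
width: 0.0855
grip_force: 0.0
```

{"op": "send_rows", "data": {
  "increments": [
    {"xyz":[-0.2,-0.5,0],"roll":0},
    {"xyz":[-0.38,-0.94,0],"roll":0},
    {"xyz":[-0.38,-0.94,0],"roll":0},
    {"xyz":[-0.38,-0.94,0],"roll":0}
  ]
}}

```text
clock: 8.3
ee_pos: [0.4475, -0.0144, 0.1193]
eef_rot: [-0.686, -3.066, -0.0]
wrist_force: [0.4, -0.1, -0.8]
width: 0.0855
grip_force: 0.0
```

{"op": "send_rows", "data": {
  "increments": [
    {"xyz":[-0.2,-0.5,0],"roll":0},
    {"xyz":[-0.38,-0.94,0],"roll":0},
    {"xyz":[-0.38,-0.94,0],"roll":0},
    {"xyz":[-0.38,-0.94,0],"roll":0}
  ]
}}

```text
clock: 8.7
ee_pos: [0.4421, -0.1149, 0.1192]
eef_rot: [-0.684, -3.066, -0.001]
wrist_force: [0.2, 0.3, -0.4]
width: 0.0855
grip_force: 0.0
```

```bash
python3 -c "
from fit import *
from go import inc
t=arm.read_camera('top');s=arm.read_camera('scene')
cv2.imwrite('pics/s2c.png',cv2.hconcat([s['img'][60:330,150:390,::-1],t['img'][60:330,100:400,::-1]]))
for c in([t,s],[t],[s]):print(fit('doming_block',.458,.188,.008,c,period=1.57))
inc((.439,-.216,.12,None),(.439,-.216,.053,None))"
```

```text
(array([0.47787549, 0.17828458, 0.01485866]), 22796)
(array([0.43801775, 0.19588089, 0.56985051]), 12491)
(array([0.46230426, 0.1995457 , 1.49654441]), 9750)
tcp [ 0.4421 -0.1139  0.1192] psi 1.134 w 0.0852 clk 8.8
(0.439, -0.216, 0.12, None) -> [-0.404 -0.938 -0.008] roll 0.0
(0.439, -0.216, 0.053, None) -> [-0.   -0.    0.67] roll 0.0
```

View pics/s2c.png

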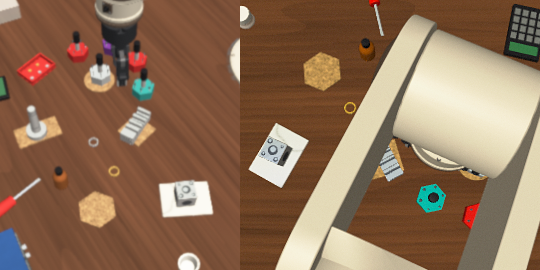

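The doming block stands on the slab and the hex seat is clear. The bur stand is next.

{"op": "send_rows", "data": {
  "increments": [
    {"xyz":[-0.2,-0.5,0],"roll":0},
    {"xyz":[-0.4,-0.94,0],"roll":0},
    {"xyz":[-0.4,-0.94,0],"roll":0},
    {"xyz":[-0.4,-0.94,0],"roll":0},
    {"xyz":[-0.4,-0.94,0],"roll":0}
  ]
}}

```text
clock: 9.3
ee_pos: [0.4384, -0.216, 0.1192]
eef_rot: [-0.681, -3.067, -0.001]
wrist_force: [-0.1, -0.3, -0.5]
width: 0.0854
grip_force: 0.0
```

```bash
python3 -c "
from fit import *
from go import inc
t=arm.read_camera('top');s=arm.read_camera('scene')
for c in([t,s],[t],[s]):print(fit('seat_hex',.636,.106,0,c,period=1.05))
cv2.imwrite('pics/s3c.png',cv2.resize(s['img'][70:190,190:330,::-1],None,fx=4,fy=4,interpolation=2))
inc((.439,-.216,.053,None))"
```

```text
(array([0.63659743, 0.10680117, 0.64109847]), 2478)
(array([0.63688836, 0.10756067, 0.64320219]), 661)
(array([0.63588248, 0.1047661 , 0.65392546]), 1560)
tcp [ 0.4384 -0.2161  0.1194] psi 1.134 w 0.0852 clk 9.4
(0.439, -0.216, 0.053, None) -> [-0.005  0.004  0.664] roll 0.0
```

View pics/s3c.png

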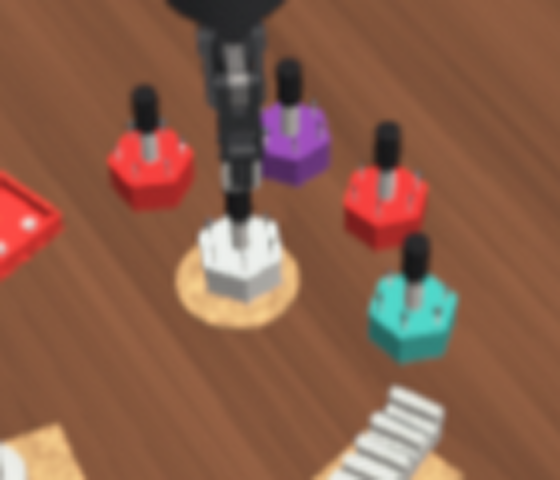

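The gripper is lined up over the silver stand's knob at ~(238,200) in the crop.

{"op": "send_rows", "data": {
  "increments": [
    {"xyz":[0,0,0.2],"roll":0},
    {"xyz":[0,0,0.45],"roll":0},
    {"xyz":[0,0,0.66],"roll":0},
    {"xyz":[0,0,0.66],"roll":0},
    {"xyz":[0,0,0.66],"roll":0}
  ]
}}

```text
clock: 9.9
ee_pos: [0.4383, -0.2171, 0.0539]
eef_rot: [-0.682, -3.067, 0.0]
wrist_force: [-0.7, 0.8, -0.3]
width: 0.0854
grip_force: 0.0
```

{"op": "send_rows", "data": {
  "increments": [
    {"xyz":[0,0,0],"roll":0},
    {"xyz":[0,0,0],"roll":0},
    {"xyz":[0,0,0],"roll":0},
    {"xyz":[0,0,0],"roll":0},
    {"xyz":[0,0,0],"roll":0}
  ],
  "gripper": 1
}}

```text
clock: 10.4
ee_pos: [0.438, -0.2178, 0.0535]
eef_rot: [0.684, 3.066, -0.0]
wrist_force: [0.7, 0.8, -1.7]
width: 0.0166
grip_force: 48.6
```

{"op": "send_rows", "data": {
  "increments": [
    {"xyz":[0,0,0],"roll":0},
    {"xyz":[0,0,0],"roll":0},
    {"xyz":[0,0,0],"roll":0},
    {"xyz":[0,0,0],"roll":0},
    {"xyz":[0,0,0],"roll":0}
  ]
}}

```text
clock: 10.9
ee_pos: [0.438, -0.2178, 0.0533]
eef_rot: [-0.684, -3.066, 0.0]
wrist_force: [-0.5, 0.9, -2.2]
width: 0.0165
grip_force: 48.6
```

{"op": "send_rows", "data": {
  "increments": [
    {"xyz":[0,0,-0.1],"roll":0},
    {"xyz":[0,0,-0.3],"roll":0},
    {"xyz":[0,0,-0.6],"roll":0},
    {"xyz":[0,0,-0.8],"roll":0},
    {"xyz":[0,0,-0.8],"roll":0}
  ]
}}

```text
clock: 11.4
ee_pos: [0.4391, -0.2185, 0.1366]
eef_rot: [0.683, 3.062, -0.003]
wrist_force: [0.3, 0.1, -3.3]
width: 0.0167
grip_force: 48.9
```

```bash
python3 -c "
from fit import *
from go import inc
s=arm.read_camera('scene')
cv2.imwrite('pics/s4c.png',cv2.resize(s['img'][50:190,190:330,::-1],None,fx=4,fy=4,interpolation=2))
inc((.6366,.1068,.133,None))"
```

```text
tcp [ 0.4385 -0.2181  0.1347] psi 1.132 w 0.0168 clk 11.45
(0.6366, 0.1068, 0.133, None) -> [-0.413  3.783  0.016] roll 0.0
```

View pics/s4c.png

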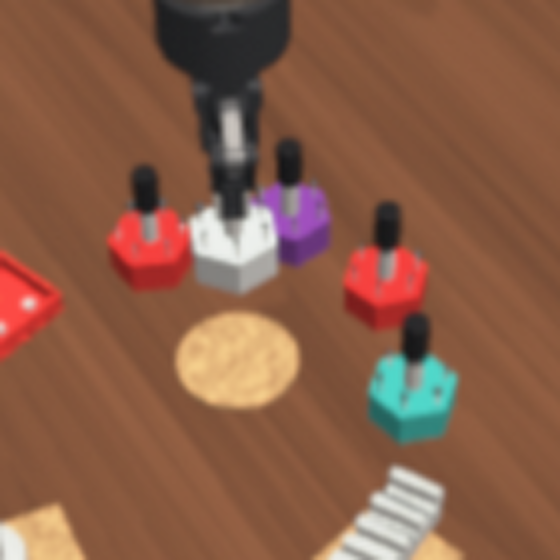

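The bur stand is held level at ~(235,240) and the round seat is clear. I'll carry it to the hex seat.

{"op": "send_rows", "data": {
  "increments": [
    {"xyz":[-0.03,0.25,0],"roll":0},
    {"xyz":[-0.06,0.6,0],"roll":0},
    {"xyz":[-0.1,0.95,0],"roll":0}
  ]
}}

```text
clock: 11.75
ee_pos: [0.4873, -0.135, 0.1322]
eef_rot: [-0.685, -3.064, -0.0]
wrist_force: [0.9, -0.1, -1.8]
width: 0.0166
grip_force: 49.1
```

{"op": "send_rows", "data": {
  "increments": [
    {"xyz":[-0.03,0.3,0],"roll":0},
    {"xyz":[-0.06,0.6,0],"roll":0},
    {"xyz":[-0.1,0.95,0],"roll":0}
  ]
}}

```text
clock: 12.05
ee_pos: [0.5367, -0.0532, 0.1321]
eef_rot: [-0.684, -3.065, 0.0]
wrist_force: [0.1, -0.4, -1.8]
width: 0.017
grip_force: 49.1
```

{"op": "send_rows", "data": {
  "increments": [
    {"xyz":[-0.03,0.3,0],"roll":0},
    {"xyz":[-0.06,0.6,0],"roll":0},
    {"xyz":[-0.1,0.95,0],"roll":0}
  ]
}}

```text
clock: 12.35
ee_pos: [0.5861, 0.0285, 0.132]
eef_rot: [-0.684, -3.064, 0.001]
wrist_force: [0.8, -1.4, -2.2]
width: 0.0168
grip_force: 49.1
```

{"op": "send_rows", "data": {
  "increments": [
    {"xyz":[-0.03,0.3,0],"roll":0},
    {"xyz":[-0.07,0.6,0],"roll":0},
    {"xyz":[-0.11,0.93,0],"roll":0},
    {"xyz":[-0.11,0.93,0],"roll":0},
    {"xyz":[-0.11,0.93,0],"roll":0}
  ]
}}

```text
clock: 12.85
ee_pos: [0.6352, 0.1075, 0.1317]
eef_rot: [-0.681, -3.064, 0.001]
wrist_force: [0.1, -0.7, -2.9]
width: 0.0165
grip_force: 49.5
```

{"op": "send_rows", "data": {
  "increments": [
    {"xyz":[0,0,0.2],"roll":0},
    {"xyz":[0,0,0.4],"roll":0},
    {"xyz":[0,0,0.6],"roll":0},
    {"xyz":[0,0,0.6],"roll":0},
    {"xyz":[0,0,0.6],"roll":0}
  ]
}}

```text
clock: 13.35
ee_pos: [0.6354, 0.1064, 0.0734]
eef_rot: [-0.685, -3.065, 0.001]
wrist_force: [0.7, -0.1, -1.1]
width: 0.0173
grip_force: 49.4
```

```bash
python3 -c "
from fit import *
from go import inc
t=arm.read_camera('top');s=arm.read_camera('scene')
for c in([t,s],[t],[s]):print(fit('bur_stand',.6366,.1068,.026,c,period=1.05))
cv2.imwrite('pics/s5c.png',cv2.resize(cv2.hconcat([s['img'][200:320,180:300,::-1],t['img'][80:200,130:250,::-1]]),None,fx=3,fy=3,interpolation=2))
inc((.6366,.1068,.0535,None))"
```

```text
(array([0.63622031, 0.10911867, 0.65895109]), 34869)
(array([0.62533779, 0.12669823, 0.72248603]), 29670)
(array([0.6353304 , 0.10369114, 0.65969883]), 3182)
tcp [0.6361 0.1067 0.0745] psi 1.132 w 0.0167 clk 13.45
(0.6366, 0.1068, 0.0535, None) -> [-0.003  0.003  0.21 ] roll 0.0
```

View pics/s5c.png

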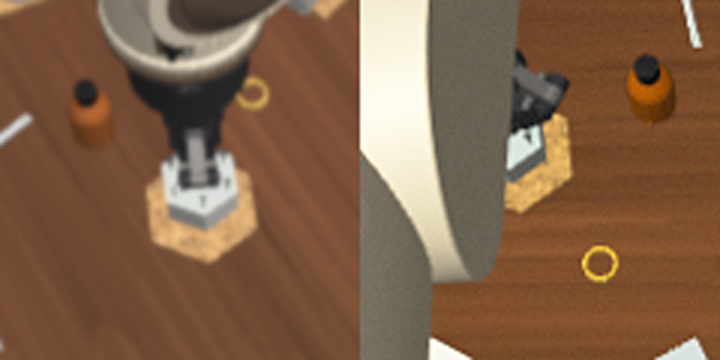

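The scene fit puts the bur stand within ~3 mm of the hex seat's middle. I'll set it down, release, and go to the mandrel.

{"op": "send_rows", "data": {
  "increments": [
    {"xyz":[0,0,0.1],"roll":0},
    {"xyz":[0,0,0.17],"roll":0},
    {"xyz":[0,0,0.21],"roll":0},
    {"xyz":[0,0,0.21],"roll":0},
    {"xyz":[0,0,0.21],"roll":0}
  ]
}}

```text
clock: 13.95
ee_pos: [0.6361, 0.1075, 0.0527]
eef_rot: [0.683, 3.065, 0.001]
wrist_force: [0.3, 3.2, 5.4]
width: 0.0167
grip_force: 49.5
```

{"op": "send_rows", "data": {
  "increments": [
    {"xyz":[0,0,0],"roll":0},
    {"xyz":[0,0,0],"roll":0},
    {"xyz":[0,0,0],"roll":0},
    {"xyz":[0,0,0],"roll":0},
    {"xyz":[0,0,0],"roll":0}
  ],
  "gripper": -1
}}

```text
clock: 14.45
ee_pos: [0.6357, 0.1069, 0.0522]
eef_rot: [-0.684, -3.066, 0.0]
wrist_force: [0.3, 0.7, 0.3]
width: 0.0852
grip_force: 0.0
```

{"op": "send_rows", "data": {
  "increments": [
    {"xyz":[0,0,-0.2],"roll":0},
    {"xyz":[0,0,-0.5],"roll":0},
    {"xyz":[0,0,-1.0],"roll":0},
    {"xyz":[0,0,-1.0],"roll":0},
    {"xyz":[0,0,-1.0],"roll":0}
  ]
}}

```text
clock: 14.95
ee_pos: [0.6362, 0.1071, 0.1535]
eef_rot: [0.683, 3.064, 0.001]
wrist_force: [0.4, -0.4, -1.7]
width: 0.0857
grip_force: 0.0
```

{"op": "send_rows", "data": {
  "increments": [
    {"xyz":[-0.21,-0.36,0],"roll":0},
    {"xyz":[-0.43,-0.73,0],"roll":0},
    {"xyz":[-0.43,-0.73,0],"roll":0}
  ]
}}

```text
clock: 15.25
ee_pos: [0.6434, 0.0184, 0.1506]
eef_rot: [-0.688, -3.063, 0.002]
wrist_force: [-0.2, -0.5, 0.4]
width: 0.0854
grip_force: 0.0
```

{"op": "send_rows", "data": {
  "increments": [
    {"xyz":[-0.21,-0.36,0],"roll":0},
    {"xyz":[-0.43,-0.73,0],"roll":0},
    {"xyz":[-0.43,-0.73,0],"roll":0}
  ]
}}

```text
clock: 15.55
ee_pos: [0.6512, -0.0659, 0.1506]
eef_rot: [-0.689, -3.063, 0.002]
wrist_force: [0.3, 0.3, 1.0]
width: 0.0858
grip_force: 0.0
```

{"op": "send_rows", "data": {
  "increments": [
    {"xyz":[-0.21,-0.36,0],"roll":0},
    {"xyz":[-0.43,-0.73,0],"roll":0},
    {"xyz":[-0.43,-0.73,0],"roll":0},
    {"xyz":[-0.43,-0.73,0],"roll":0}
  ]
}}

```text
clock: 15.95
ee_pos: [0.659, -0.1462, 0.1508]
eef_rot: [-0.685, -3.064, -0.001]
wrist_force: [-0.9, 0.4, -0.7]
width: 0.0853
grip_force: 0.0
```

```bash
python3 -c "
from fit import *
from go import inc
t=arm.read_camera('top');s=arm.read_camera('scene')
for c in([t,s],[t],[s]):print(fit('bur_stand',.6366,.1068,.004,c,period=1.05),fit('seat_round',.445,-.211,0,c,period=.01),fit('doming_block',.458,.188,.008,c,period=1.57))
inc((.6593,-.1471,.15,None),(.6593,-.1471,.045,None))"
```

```text
(array([0.63470803, 0.10459948, 0.61611706]), 23985) (array([ 0.44514777, -0.21193788,  0.00996513]), 10788) (array([0.47488416, 0.18274474, 0.04565051]), 33744)
(array([0.61982154, 0.10556399, 0.57456258]), 22722) (array([ 0.46496394, -0.19100155,  0.00651499]), 5984) (array([0.4381339 , 0.19986563, 0.67512443]), 23622)
(array([0.63505541, 0.10438667, 0.65545903]), 800) (array([ 0.44451344, -0.21305724,  0.00497518]), 906) (array([0.46229014, 0.20062509, 1.4855774 ]), 9812)
tcp [ 0.6592 -0.1449  0.1515] psi 1.133 w 0.0853 clk 16.05
(0.6593, -0.1471, 0.15, None) -> [-0.01  -0.02   0.015] roll 0.0
(0.6593, -0.1471, 0.045, None) -> [-1.00e-03 -0.00e+00  1.05e+00] roll 0.0
```

The bur stand is centred on the hex seat. Next is the mandrel.

{"op": "send_rows", "data": {
  "increments": [
    {"xyz":[0,-0.02,0.3],"roll":0},
    {"xyz":[0,-0.02,0.6],"roll":0},
    {"xyz":[0,-0.02,0.9],"roll":0},
    {"xyz":[0,-0.02,0.9],"roll":0}
  ]
}}

```text
clock: 16.45
ee_pos: [0.6566, -0.1458, 0.0581]
eef_rot: [-0.68, -3.06, -0.001]
wrist_force: [-1.2, 0.8, 0.1]
width: 0.0854
grip_force: 0.0
```

{"op": "send_rows", "data": {
  "increments": [
    {"xyz":[0,0,0.15],"roll":0},
    {"xyz":[0,0,0.15],"roll":0},
    {"xyz":[0,0,0.15],"roll":0}
  ]
}}

```text
clock: 16.75
ee_pos: [0.659, -0.1477, 0.0482]
eef_rot: [0.683, 3.065, -0.0]
wrist_force: [0.1, -0.4, 0.3]
width: 0.0854
grip_force: 0.0
```

{"op": "send_rows", "data": {
  "increments": [
    {"xyz":[0,0,0],"roll":0},
    {"xyz":[0,0,0],"roll":0},
    {"xyz":[0,0,0],"roll":0},
    {"xyz":[0,0,0],"roll":0},
    {"xyz":[0,0,0],"roll":0}
  ],
  "gripper": 1,
  "force": 60
}}

```text
clock: 17.25
ee_pos: [0.6588, -0.1478, 0.0477]
eef_rot: [0.684, 3.066, 0.0]
wrist_force: [-0.3, 0.7, 0.6]
width: 0.0185
grip_force: 58.5
```

{"op": "send_rows", "data": {
  "increments": [
    {"xyz":[0,0,0],"roll":0},
    {"xyz":[0,0,0],"roll":0},
    {"xyz":[0,0,0],"roll":0},
    {"xyz":[0,0,0],"roll":0},
    {"xyz":[0,0,0],"roll":0}
  ]
}}

```text
clock: 17.75
ee_pos: [0.6588, -0.1478, 0.0476]
eef_rot: [0.684, 3.066, -0.0]
wrist_force: [0.7, 1.4, 5.4]
width: 0.018
grip_force: 58.9
```

{"op": "send_rows", "data": {
  "increments": [
    {"xyz":[0,0,-0.1],"roll":0},
    {"xyz":[0,0,-0.25],"roll":0},
    {"xyz":[0,0,-0.4],"roll":0},
    {"xyz":[0,0,-0.5],"roll":0},
    {"xyz":[0,0,-0.5],"roll":0}
  ]
}}

```text
clock: 18.25
ee_pos: [0.6594, -0.1481, 0.0997]
eef_rot: [0.683, 3.063, -0.001]
wrist_force: [0.1, 0.5, -3.2]
width: 0.019
grip_force: 59.2
```

```bash
python3 -c "
from fit import *
from go import inc
t=arm.read_camera('top');s=arm.read_camera('scene')
for c in([s],):print(fit('mandrel',.6593,-.1471,.052,c,period=.01),fit('seat_oblong',.656,-.147,0,c))
cv2.imwrite('pics/s6c.png',cv2.resize(cv2.hconcat([s['img'][110:230,130:250,::-1],t['img'][60:180,240:360,::-1]]),None,fx=3,fy=3,interpolation=2))
inc((.445,-.211,.095,None))"
```

```text
(array([ 0.65798369, -0.15525772,  0.00999251]), 3506) (array([ 0.65630077, -0.14849846,  3.00597203]), 370)
tcp [ 0.6585 -0.1479  0.0974] psi 1.132 w 0.0185 clk 18.35
(0.445, -0.211, 0.095, None) -> [ 1.665 -1.479  0.024] roll 0.0
```

View pics/s6c.png

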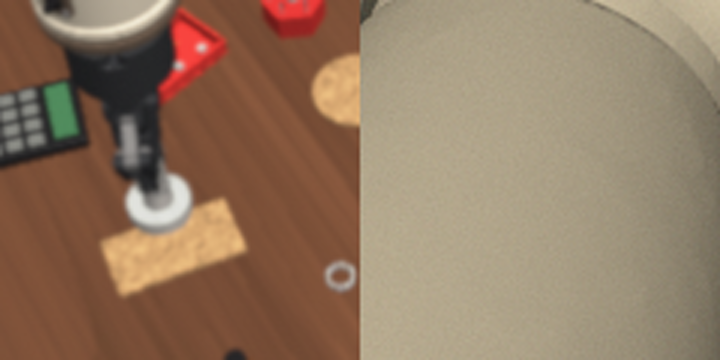

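The mandrel is held upright. I'll carry it to the round seat.

{"op": "send_rows", "data": {
  "increments": [
    {"xyz":[0.25,-0.22,0],"roll":0},
    {"xyz":[0.5,-0.45,0],"roll":0},
    {"xyz":[0.83,-0.74,0],"roll":0},
    {"xyz":[0.83,-0.74,0],"roll":0}
  ]
}}

```text
clock: 18.75
ee_pos: [0.5478, -0.1801, 0.0963]
eef_rot: [-0.685, -3.062, 0.0]
wrist_force: [1.6, -0.5, -3.8]
width: 0.0185
grip_force: 59.5
```

{"op": "send_rows", "data": {
  "increments": [
    {"xyz":[0.3,-0.25,0],"roll":0},
    {"xyz":[0.55,-0.5,0],"roll":0},
    {"xyz":[0.83,-0.74,0],"roll":0},
    {"xyz":[0.83,-0.74,0],"roll":0},
    {"xyz":[0.83,-0.74,0],"roll":0}
  ]
}}

```text
clock: 19.25
ee_pos: [0.4451, -0.2115, 0.0973]
eef_rot: [0.686, 3.066, -0.0]
wrist_force: [0.8, -0.2, -4.5]
width: 0.0185
grip_force: 59.8
```

{"op": "send_rows", "data": {
  "increments": [
    {"xyz":[0,0,0.2],"roll":0},
    {"xyz":[0,0,0.4],"roll":0},
    {"xyz":[0,0,0.4],"roll":0},
    {"xyz":[0,0,0.4],"roll":0}
  ]
}}

```text
clock: 19.65
ee_pos: [0.4459, -0.2111, 0.0574]
eef_rot: [-0.683, -3.066, -0.0]
wrist_force: [1.2, -0.0, -2.4]
width: 0.0183
grip_force: 59.8
```

```bash
python3 -c "
from fit import *
from go import inc
t=arm.read_camera('top');s=arm.read_camera('scene')
cv2.imwrite('pics/s7c.png',cv2.resize(s['img'][60:200,180:320,::-1],None,fx=4,fy=4,interpolation=2))
inc((.445,-.211,.0475,None))"
```

```text
tcp [ 0.4462 -0.2114  0.0582] psi 1.132 w 0.0186 clk 19.75
(0.445, -0.211, 0.0475, None) -> [ 0.012 -0.001  0.107] roll 0.0
```

View pics/s7c.png

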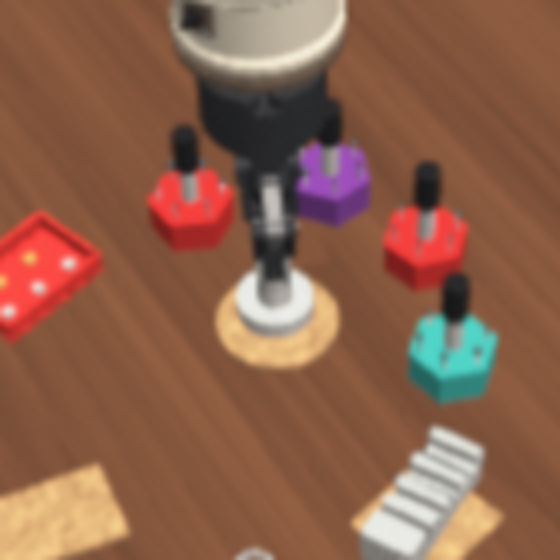

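{"op": "send_rows", "data": {
  "increments": [
    {"xyz":[0.01,0,0.05],"roll":0},
    {"xyz":[0.01,0,0.1],"roll":0},
    {"xyz":[0.01,0,0.11],"roll":0},
    {"xyz":[0.01,0,0.11],"roll":0}
  ]
}}

```text
clock: 20.15
ee_pos: [0.4451, -0.2109, 0.0475]
eef_rot: [0.683, 3.065, -0.0]
wrist_force: [-2.7, 5.0, 17.7]
width: 0.0184
grip_force: 62.1
```

{"op": "send_rows", "data": {
  "increments": [
    {"xyz":[0,0,0],"roll":0},
    {"xyz":[0,0,0],"roll":0},
    {"xyz":[0,0,0],"roll":0},
    {"xyz":[0,0,0],"roll":0},
    {"xyz":[0,0,0],"roll":0}
  ],
  "gripper": -1
}}

```text
clock: 20.65
ee_pos: [0.4445, -0.2109, 0.0463]
eef_rot: [-0.684, -3.066, 0.0]
wrist_force: [-0.1, -0.0, 0.0]
width: 0.0855
grip_force: 0.0
```

{"op": "send_rows", "data": {
  "increments": [
    {"xyz":[0,0,-0.2],"roll":0},
    {"xyz":[0,0,-0.5],"roll":0},
    {"xyz":[0,0,-0.9],"roll":0},
    {"xyz":[0,0,-0.9],"roll":0},
    {"xyz":[0,0,-0.9],"roll":0}
  ]
}}

```text
clock: 21.15
ee_pos: [0.4448, -0.2111, 0.1369]
eef_rot: [0.683, 3.065, -0.001]
wrist_force: [0.2, 0.1, 0.1]
width: 0.0854
grip_force: 0.0
```

{"op": "send_rows", "data": {
  "increments": [
    {"xyz":[0.2,0.4,0],"roll":0},
    {"xyz":[0.37,0.84,0],"roll":0},
    {"xyz":[0.37,0.84,0],"roll":0}
  ]
}}

```text
clock: 21.45
ee_pos: [0.4462, -0.1149, 0.1352]
eef_rot: [-0.678, -3.066, -0.002]
wrist_force: [0.8, -0.4, 0.4]
width: 0.0856
grip_force: 0.0
```

{"op": "send_rows", "data": {
  "increments": [
    {"xyz":[0.2,0.4,0],"roll":0},
    {"xyz":[0.37,0.84,0],"roll":0},
    {"xyz":[0.37,0.84,0],"roll":0}
  ]
}}

```text
clock: 21.75
ee_pos: [0.4484, -0.0233, 0.1353]
eef_rot: [-0.677, -3.066, -0.002]
wrist_force: [0.8, 0.3, -1.0]
width: 0.0854
grip_force: 0.0
```

{"op": "send_rows", "data": {
  "increments": [
    {"xyz":[0,0,0],"roll":-0.04},
    {"xyz":[0,0,0],"roll":-0.08},
    {"xyz":[0,0,0],"roll":-0.12},
    {"xyz":[0,0,0],"roll":-0.15},
    {"xyz":[0,0,0],"roll":-0.15}
  ]
}}

```text
clock: 22.25
ee_pos: [0.4486, -0.0278, 0.1354]
eef_rot: [0.053, -3.14, -0.0]
wrist_force: [-0.4, 0.8, 0.5]
width: 0.0854
grip_force: 0.0
```

{"op": "send_rows", "data": {
  "increments": [
    {"xyz":[0,0,0],"roll":-0.04},
    {"xyz":[0,0,0],"roll":-0.08},
    {"xyz":[0,0,0],"roll":-0.12},
    {"xyz":[0,0,0],"roll":-0.147},
    {"xyz":[0,0,0],"roll":-0.147}
  ]
}}

```text
clock: 22.75
ee_pos: [0.4487, -0.0276, 0.1357]
eef_rot: [0.766, -3.046, -0.0]
wrist_force: [0.4, 0.4, 0.1]
width: 0.0854
grip_force: 0.0
```

```bash
python3 -c "
from fit import *
from go import inc
s=arm.read_camera('scene')
print(fit('mandrel',.445,-.211,.004,[s],period=.01),fit('seat_round',.445,-.211,0,[s],period=.01),fit('bur_stand',.636,.106,.004,[s],period=1.05))
cv2.imwrite('pics/s8c.png',cv2.resize(s['img'][60:220,200:360,::-1],None,fx=3,fy=3,interpolation=2))
inc((.45,-.029,.1,2.065),(.45,-.029,.008,None))"
```

```text
(array([ 0.44321211, -0.21520684,  0.00522805]), 8002) (array([ 0.44531796, -0.213509  ,  0.00549301]), 785) (array([0.63510815, 0.10452539, 0.62901002]), 811)
tcp [ 0.4487 -0.0276  0.1358] psi 2.061 w 0.0855 clk 22.8
(0.45, -0.029, 0.1, 2.065) -> [-0.005 -0.018  0.358] roll -0.001
(0.45, -0.029, 0.008, None) -> [-0.001 -0.     0.92 ] roll 0.0
```

View pics/s8c.png

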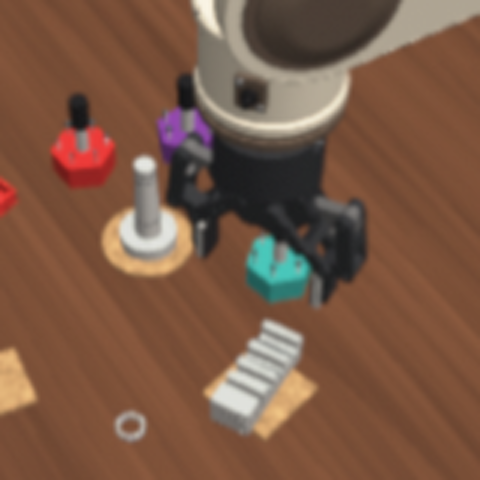

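The mandrel stands on the round seat. Next is the swage block.

{"op": "send_rows", "data": {
  "increments": [
    {"xyz":[-0.01,-0.02,0.3],"roll":0},
    {"xyz":[-0.01,-0.02,0.64],"roll":0},
    {"xyz":[-0.01,-0.02,0.64],"roll":0}
  ]
}}

```text
clock: 23.1
ee_pos: [0.4485, -0.0283, 0.0688]
eef_rot: [0.761, -3.042, -0.004]
wrist_force: [-0.7, 0.5, 0.6]
width: 0.0852
grip_force: 0.0
```

{"op": "send_rows", "data": {
  "increments": [
    {"xyz":[0,0,0.25],"roll":0},
    {"xyz":[0,0,0.5],"roll":0},
    {"xyz":[0,0,0.63],"roll":0},
    {"xyz":[0,0,0.63],"roll":0},
    {"xyz":[0,0,0.63],"roll":0}
  ]
}}

```text
clock: 23.6
ee_pos: [0.4514, -0.0288, 0.0106]
eef_rot: [-0.766, 3.046, -0.001]
wrist_force: [0.1, 0.2, 0.6]
width: 0.0853
grip_force: 0.0
```

{"op": "send_rows", "data": {
  "increments": [
    {"xyz":[0,0,0],"roll":0},
    {"xyz":[0,0,0],"roll":0},
    {"xyz":[0,0,0],"roll":0},
    {"xyz":[0,0,0],"roll":0},
    {"xyz":[0,0,0],"roll":0}
  ],
  "gripper": 1
}}

```text
clock: 24.1
ee_pos: [0.4511, -0.0287, 0.01]
eef_rot: [-0.768, 3.046, -0.001]
wrist_force: [-2.8, -0.3, 9.8]
width: 0.0327
grip_force: 60.3
```

{"op": "send_rows", "data": {
  "increments": [
    {"xyz":[0,0,0],"roll":0},
    {"xyz":[0,0,0],"roll":0},
    {"xyz":[0,0,0],"roll":0}
  ]
}}

```text
clock: 24.4
ee_pos: [0.4511, -0.0288, 0.01]
eef_rot: [-0.768, 3.046, -0.001]
wrist_force: [-2.4, -0.4, 10.2]
width: 0.0327
grip_force: 60.3
```

{"op": "send_rows", "data": {
  "increments": [
    {"xyz":[0,0,-0.1],"roll":0},
    {"xyz":[0,0,-0.3],"roll":0},
    {"xyz":[0,0,-0.5],"roll":0},
    {"xyz":[0,0,-0.5],"roll":0},
    {"xyz":[0,0,-0.5],"roll":0}
  ]
}}

```text
clock: 24.9
ee_pos: [0.4506, -0.0286, 0.0591]
eef_rot: [-0.768, 3.046, -0.0]
wrist_force: [-0.0, -0.6, -5.6]
width: 0.0327
grip_force: 61.2
```

```bash
python3 -c "
from fit import *
from go import inc
s=arm.read_camera('scene')
print(fit('seat_square',.448,-.026,0,[s],period=1.57))
cv2.imwrite('pics/s9c.png',cv2.resize(s['img'][100:240,220:360,::-1],None,fx=3,fy=3,interpolation=2))
inc((.6565,-.147,.06,1.436))"
```

```text
(array([ 0.44782202, -0.02588379,  0.29000554]), 1809)
tcp [ 0.4503 -0.0285  0.0585] psi 2.065 w 0.0324 clk 24.95
(0.6565, -0.147, 0.06, 1.436) -> [-1.254 -2.021 -0.017] roll 0.2
```

View pics/s9c.png

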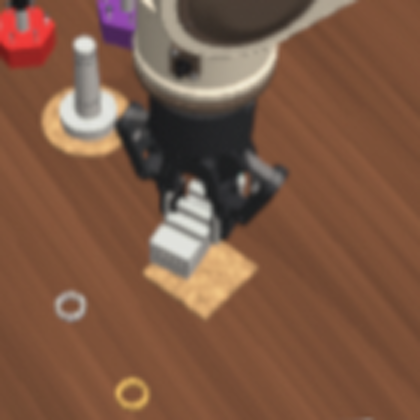

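{"op": "send_rows", "data": {
  "increments": [
    {"xyz":[-0.15,-0.25,0],"roll":0},
    {"xyz":[-0.3,-0.5,0],"roll":0},
    {"xyz":[-0.42,-0.67,0],"roll":0}
  ]
}}

```text
clock: 25.25
ee_pos: [0.5201, -0.0684, 0.058]
eef_rot: [0.768, -3.045, -0.001]
wrist_force: [-0.9, 0.4, -3.7]
width: 0.0325
grip_force: 61.2
```

{"op": "send_rows", "data": {
  "increments": [
    {"xyz":[-0.15,-0.25,0],"roll":0},
    {"xyz":[-0.3,-0.5,0],"roll":0},
    {"xyz":[-0.42,-0.67,0],"roll":0}
  ]
}}

```text
clock: 25.55
ee_pos: [0.5889, -0.1076, 0.0575]
eef_rot: [0.767, -3.045, -0.001]
wrist_force: [-0.8, -0.2, -4.8]
width: 0.0325
grip_force: 61.2
```

{"op": "send_rows", "data": {
  "increments": [
    {"xyz":[-0.15,-0.25,0],"roll":0},
    {"xyz":[-0.3,-0.5,0],"roll":0},
    {"xyz":[-0.415,-0.67,0],"roll":0},
    {"xyz":[-0.415,-0.67,0],"roll":0}
  ]
}}

```text
clock: 25.95
ee_pos: [0.6575, -0.1471, 0.057]
eef_rot: [0.767, -3.045, -0.001]
wrist_force: [-0.6, 0.2, -5.6]
width: 0.0325
grip_force: 61.4
```

{"op": "send_rows", "data": {
  "increments": [
    {"xyz":[0,0,0],"roll":0.03},
    {"xyz":[0,0,0],"roll":0.06},
    {"xyz":[0,0,0],"roll":0.09},
    {"xyz":[0,0,0],"roll":0.1},
    {"xyz":[0,0,0],"roll":0.1}
  ]
}}

```text
clock: 26.45
ee_pos: [0.6558, -0.1457, 0.0579]
eef_rot: [0.282, -3.127, -0.001]
wrist_force: [0.2, 0.3, -5.2]
width: 0.0323
grip_force: 61.3
```

{"op": "send_rows", "data": {
  "increments": [
    {"xyz":[0,0,0.1],"roll":0.03},
    {"xyz":[0,0,0.2],"roll":0.06},
    {"xyz":[0,0,0.3],"roll":0.09},
    {"xyz":[0,0,0.35],"roll":0.1},
    {"xyz":[0,0,0.35],"roll":0.1}
  ]
}}

```text
clock: 26.95
ee_pos: [0.6556, -0.1457, 0.0226]
eef_rot: [-0.209, -3.132, -0.001]
wrist_force: [0.1, -0.4, -4.6]
width: 0.0329
grip_force: 61.3
```

```bash
python3 -c "
from fit import *
from go import inc
s=arm.read_camera('scene')
print(fit('seat_oblong',.656,-.147,0,[s]))
cv2.imwrite('pics/s10c.png',cv2.resize(s['img'][120:240,130:250,::-1],None,fx=4,fy=4,interpolation=2))
inc((.6565,-.147,.011,1.436))"
```

```text
(array([ 0.65599178, -0.14812867,  3.0022924 ]), 286)
tcp [ 0.656  -0.1458  0.0234] psi 1.439 w 0.0324 clk 27.0
(0.6565, -0.147, 0.011, 1.436) -> [-0.007 -0.011  0.124] roll 0.001
```

View pics/s10c.png

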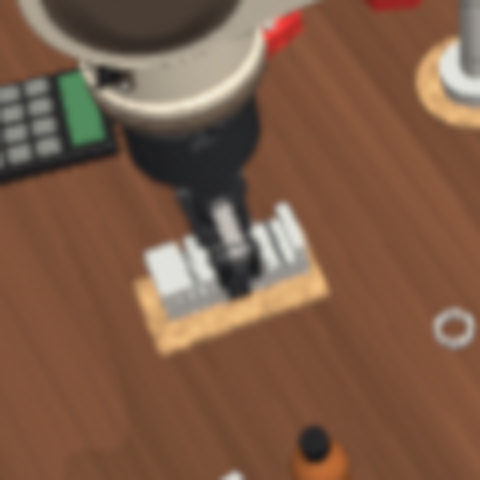

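{"op": "send_rows", "data": {
  "increments": [
    {"xyz":[-0.01,-0.01,0.05],"roll":0},
    {"xyz":[-0.01,-0.01,0.1],"roll":0},
    {"xyz":[-0.01,-0.01,0.13],"roll":0},
    {"xyz":[-0.01,-0.01,0.13],"roll":0}
  ]
}}

```text
clock: 27.4
ee_pos: [0.6571, -0.1471, 0.0106]
eef_rot: [-0.21, -3.134, -0.0]
wrist_force: [-0.1, 1.6, -4.8]
width: 0.0329
grip_force: 61.4
```

{"op": "send_rows", "data": {
  "increments": [
    {"xyz":[0,0,0],"roll":0},
    {"xyz":[0,0,0],"roll":0},
    {"xyz":[0,0,0],"roll":0},
    {"xyz":[0,0,0],"roll":0},
    {"xyz":[0,0,0],"roll":0}
  ],
  "gripper": -1
}}

```text
clock: 27.9
ee_pos: [0.6575, -0.1472, 0.0115]
eef_rot: [0.21, 3.134, -0.0]
wrist_force: [0.1, 0.6, 0.8]
width: 0.0854
grip_force: 0.0
```

{"op": "send_rows", "data": {
  "increments": [
    {"xyz":[0,0,-0.2],"roll":0},
    {"xyz":[0,0,-0.5],"roll":0},
    {"xyz":[0,0,-1.0],"roll":0},
    {"xyz":[0,0,-1.0],"roll":0}
  ]
}}

```text
clock: 28.3
ee_pos: [0.6599, -0.148, 0.1186]
eef_rot: [0.21, 3.125, -0.004]
wrist_force: [0.4, -0.3, -0.6]
width: 0.0855
grip_force: 0.0
```

{"op": "send_rows", "data": {
  "increments": [
    {"xyz":[0,0,0],"roll":0.04},
    {"xyz":[0,0,0],"roll":0.08},
    {"xyz":[0,0,0],"roll":0.098},
    {"xyz":[0,0,0],"roll":0.098}
  ]
}}

```text
clock: 28.7
ee_pos: [0.6575, -0.1472, 0.1114]
eef_rot: [0.69, 3.065, -0.0]
wrist_force: [0.3, 0.0, -0.3]
width: 0.0853
grip_force: 0.0
```

```bash
python3 -c "
from go import inc
inc((.4584,.1881,.11,1.132),(.4584,.1881,.0185,None))"
```

```text
tcp [ 0.6575 -0.1472  0.1114] psi 1.128 w 0.0853 clk 28.7
(0.4584, 0.1881, 0.11, 1.132) -> [3.236 2.176 0.013] roll -0.001
(0.4584, 0.1881, 0.0185, None) -> [0.    0.    0.915] roll 0.0
```

{"op": "send_rows", "data": {
  "increments": [
    {"xyz":[0.4,0.27,0],"roll":0},
    {"xyz":[0.81,0.545,0],"roll":0},
    {"xyz":[0.81,0.545,0],"roll":0}
  ]
}}

```text
clock: 29.0
ee_pos: [0.6052, -0.0592, 0.1114]
eef_rot: [-0.68, -3.066, -0.001]
wrist_force: [0.8, -0.0, -0.9]
width: 0.0854
grip_force: 0.0
```

{"op": "send_rows", "data": {
  "increments": [
    {"xyz":[0.4,0.27,0],"roll":0},
    {"xyz":[0.81,0.545,0],"roll":0},
    {"xyz":[0.81,0.545,0],"roll":0}
  ]
}}

```text
clock: 29.3
ee_pos: [0.5554, 0.0244, 0.1116]
eef_rot: [-0.68, -3.067, -0.001]
wrist_force: [1.5, -0.5, 0.3]
width: 0.0853
grip_force: 0.0
```

{"op": "send_rows", "data": {
  "increments": [
    {"xyz":[0.4,0.27,0],"roll":0},
    {"xyz":[0.81,0.545,0],"roll":0},
    {"xyz":[0.81,0.545,0],"roll":0}
  ]
}}

```text
clock: 29.6
ee_pos: [0.5056, 0.108, 0.1116]
eef_rot: [-0.68, -3.067, -0.001]
wrist_force: [2.0, -0.7, 0.2]
width: 0.0859
grip_force: 0.0
```

{"op": "send_rows", "data": {
  "increments": [
    {"xyz":[0.4,0.27,0],"roll":0},
    {"xyz":[0.81,0.545,0],"roll":0},
    {"xyz":[0.81,0.545,0],"roll":0},
    {"xyz":[0.81,0.545,0],"roll":0}
  ]
}}

```text
clock: 30.0
ee_pos: [0.4579, 0.1889, 0.1116]
eef_rot: [0.683, 3.066, -0.0]
wrist_force: [-0.7, 0.1, -0.2]
width: 0.0857
grip_force: 0.0
```

{"op": "send_rows", "data": {
  "increments": [
    {"xyz":[0,0,0.4],"roll":0},
    {"xyz":[0,0,0.7],"roll":0},
    {"xyz":[0,0,0.9],"roll":0},
    {"xyz":[0,0,0.9],"roll":0},
    {"xyz":[0,0,0.9],"roll":0}
  ]
}}

```text
clock: 30.5
ee_pos: [0.4587, 0.1876, 0.0218]
eef_rot: [0.69, 3.065, -0.0]
wrist_force: [0.3, 0.1, -0.2]
width: 0.0851
grip_force: 0.0
```

{"op": "send_rows", "data": {
  "increments": [
    {"xyz":[0,0,0],"roll":0},
    {"xyz":[0,0,0],"roll":0},
    {"xyz":[0,0,0],"roll":0},
    {"xyz":[0,0,0],"roll":0},
    {"xyz":[0,0,0],"roll":0}
  ],
  "gripper": 1
}}

```text
clock: 31.0
ee_pos: [0.4583, 0.1885, 0.0222]
eef_rot: [0.688, 3.064, 0.0]
wrist_force: [-1.9, -2.3, 8.9]
width: 0.0411
grip_force: 61.5
```

{"op": "send_rows", "data": {
  "increments": [
    {"xyz":[0,0,0],"roll":0},
    {"xyz":[0,0,0],"roll":0},
    {"xyz":[0,0,0],"roll":0}
  ]
}}

```text
clock: 31.3
ee_pos: [0.4582, 0.1884, 0.0222]
eef_rot: [0.688, 3.064, 0.0]
wrist_force: [-1.7, -1.5, 9.1]
width: 0.0412
grip_force: 61.5
```

{"op": "send_rows", "data": {
  "increments": [
    {"xyz":[0,0,-0.1],"roll":0},
    {"xyz":[0,0,-0.3],"roll":0},
    {"xyz":[0,0,-0.5],"roll":0},
    {"xyz":[0,0,-0.5],"roll":0},
    {"xyz":[0,0,-0.5],"roll":0}
  ]
}}

```text
clock: 31.8
ee_pos: [0.4576, 0.1884, 0.0711]
eef_rot: [0.688, 3.065, 0.0]
wrist_force: [0.0, 0.4, -7.2]
width: 0.0412
grip_force: 62.9
```

```bash
python3 -c "
from go import inc
from fit import *
s=arm.read_camera('scene');t=arm.read_camera('top')
for c in ([s,t],[s]):print(fit('seat_square',.448,-.026,0,c,period=1.57),fit('swage_block',.6565,-.147,.004,c),fit('seat_oblong',.6565,-.147,0,c))
print(fit('mandrel',.445,-.212,.004,[s],period=.01))
inc((.4484,-.0245,.068,None),(.4484,-.0245,.015,None))"
```

```text
(array([ 0.44838472, -0.02452872,  0.29510061]), 2336) (array([ 0.65720702, -0.14740656,  2.99680983]), 2072) (array([ 0.65639623, -0.14699122,  3.00791092]), 581)
(array([ 0.4469703 , -0.02718425,  0.2904705 ]), 1863) (array([ 0.6556372 , -0.15192464,  3.01608961]), 940) (array([ 0.65652116, -0.14845832,  3.00234412]), 190)
(array([ 0.44263264, -0.21510483,  0.00848708]), 1658)
tcp [0.4572 0.1883 0.0702] psi 1.129 w 0.0412 clk 31.9
(0.4484, -0.0245, 0.068, None) -> [-0.831 -1.961  0.023] roll 0.0
(0.4484, -0.0245, 0.015, None) -> [-0.001  0.001  0.53 ] roll 0.0
```

{"op": "send_rows", "data": {
  "increments": [
    {"xyz":[-0.15,-0.3,0],"roll":0},
    {"xyz":[-0.3,-0.65,0],"roll":0},
    {"xyz":[-0.415,-0.98,0],"roll":0}
  ]
}}

```text
clock: 32.2
ee_pos: [0.4527, 0.0809, 0.0702]
eef_rot: [-0.687, -3.064, 0.001]
wrist_force: [0.4, -0.4, -7.2]
width: 0.0409
grip_force: 63.3
```

{"op": "send_rows", "data": {
  "increments": [
    {"xyz":[-0.15,-0.35,0],"roll":0},
    {"xyz":[-0.3,-0.7,0],"roll":0},
    {"xyz":[-0.415,-0.98,0],"roll":0},
    {"xyz":[-0.415,-0.98,0],"roll":0},
    {"xyz":[-0.415,-0.98,0],"roll":0}
  ]
}}

```text
clock: 32.7
ee_pos: [0.4485, -0.0246, 0.0705]
eef_rot: [-0.691, -3.063, -0.0]
wrist_force: [-0.1, -0.0, -6.5]
width: 0.0411
grip_force: 63.8
```

{"op": "send_rows", "data": {
  "increments": [
    {"xyz":[0,0,0.15],"roll":0},
    {"xyz":[0,0,0.3],"roll":0},
    {"xyz":[0,0,0.45],"roll":0},
    {"xyz":[0,0,0.5],"roll":0},
    {"xyz":[0,0,0.5],"roll":0}
  ]
}}

```text
clock: 33.2
ee_pos: [0.4485, -0.0235, 0.0206]
eef_rot: [-0.687, -3.064, -0.0]
wrist_force: [0.3, -0.8, -6.4]
width: 0.0408
grip_force: 63.7
```

Lower 2.5 mm more, release, and clear the view, moving back toward the start.

{"op": "send_rows", "data": {
  "increments": [
    {"xyz":[0,0,0.025],"roll":0},
    {"xyz":[0,0,0.025],"roll":0},
    {"xyz":[0,0,0.025],"roll":0}
  ]
}}

```text
clock: 33.5
ee_pos: [0.4492, -0.0242, 0.0192]
eef_rot: [0.688, 3.065, -0.0]
wrist_force: [0.2, -0.3, -6.3]
width: 0.0408
grip_force: 63.7
```

{"op": "send_rows", "data": {
  "increments": [
    {"xyz":[0,0,0],"roll":0},
    {"xyz":[0,0,0],"roll":0},
    {"xyz":[0,0,0],"roll":0},
    {"xyz":[0,0,0],"roll":0},
    {"xyz":[0,0,0],"roll":0}
  ],
  "gripper": -1
}}

```text
clock: 34.0
ee_pos: [0.4491, -0.0243, 0.0189]
eef_rot: [0.689, 3.065, -0.0]
wrist_force: [-0.6, 0.8, -0.1]
width: 0.0858
grip_force: 0.0
```

{"op": "send_rows", "data": {
  "increments": [
    {"xyz":[0,0,-0.2],"roll":0},
    {"xyz":[0,0,-0.5],"roll":0},
    {"xyz":[0,0,-1.0],"roll":0},
    {"xyz":[0,0,-1.0],"roll":0}
  ]
}}

```text
clock: 34.4
ee_pos: [0.4514, -0.0247, 0.1244]
eef_rot: [0.687, 3.057, -0.0]
wrist_force: [1.0, -0.2, -0.5]
width: 0.0854
grip_force: 0.0
```

{"op": "send_rows", "data": {
  "increments": [
    {"xyz":[0.4,0.45,-0.2],"roll":0},
    {"xyz":[0.8,0.9,-0.4],"roll":0},
    {"xyz":[0.8,0.9,-0.4],"roll":0}
  ]
}}

```text
clock: 34.7
ee_pos: [0.4145, 0.0935, 0.1601]
eef_rot: [0.688, 3.064, 0.001]
wrist_force: [1.1, 0.1, -0.6]
width: 0.085
grip_force: 0.0
```

{"op": "send_rows", "data": {
  "increments": [
    {"xyz":[0.4,0.45,-0.2],"roll":0},
    {"xyz":[0.8,0.9,-0.4],"roll":0},
    {"xyz":[0.8,0.9,-0.4],"roll":0}
  ]
}}

```text
clock: 35.0
ee_pos: [0.3804, 0.2096, 0.2002]
eef_rot: [0.686, 3.064, 0.002]
wrist_force: [0.1, 0.0, -0.5]
width: 0.0857
grip_force: 0.0
```

{"op": "send_rows", "data": {
  "increments": [
    {"xyz":[0.4,0.45,-0.1],"roll":0},
    {"xyz":[0.8,0.9,-0.1],"roll":0},
    {"xyz":[0.8,0.9,-0.1],"roll":0}
  ]
}}

```text
clock: 35.3
ee_pos: [0.3462, 0.3256, 0.2091]
eef_rot: [0.685, 3.066, 0.002]
wrist_force: [0.0, -1.4, -0.1]
width: 0.0853
grip_force: 0.0
```

{"op": "send_rows", "data": {
  "increments": [
    {"xyz":[0.4,0.45,0],"roll":0},
    {"xyz":[0.8,0.9,0],"roll":0},
    {"xyz":[0.8,0.9,0],"roll":0},
    {"xyz":[0.8,0.9,0],"roll":0}
  ]
}}

```text
clock: 35.7
ee_pos: [0.3125, 0.4402, 0.2082]
eef_rot: [-0.684, -3.066, 0.001]
wrist_force: [0.2, -0.4, 0.1]
width: 0.0852
grip_force: 0.0
```

```bash
python3 -c "
from fit import *
t=arm.read_camera('top');s=arm.read_camera('scene')
cv2.imwrite('pics/s11c.png',cv2.resize(cv2.hconcat([s['img'][80:300,150:350,::-1],t['img'][80:300,150:350,::-1]]),None,fx=2,fy=2,interpolation=2))
for n,x,y,p in(('doming_block',.4484,-.0245,1.57),('mandrel',.445,-.211,.01),('bur_stand',.6366,.1068,1.05),('swage_block',.6565,-.147,3.14)):
  print(n,[fit(n,x,y,.004,c,period=p) for c in([t],[s])])
"
```

```text
doming_block [(array([ 0.45225404, -0.0248456 ,  1.10868052]), 456), (array([ 0.44993405, -0.02957742,  1.06328495]), 1186)]
mandrel [(array([ 0.44464632, -0.20990526,  0.00875853]), 570), (array([ 0.44263001, -0.21511513,  0.00826394]), 3613)]
bur_stand [(array([0.6372287 , 0.10882282, 0.62869718]), 909), (array([0.63502422, 0.10436806, 0.65374589]), 804)]
swage_block [(array([ 0.65767978, -0.14700338,  2.98795021]), 555), (array([ 0.65558823, -0.15202841,  3.01469407]), 965)]
```

View pics/s11c.png

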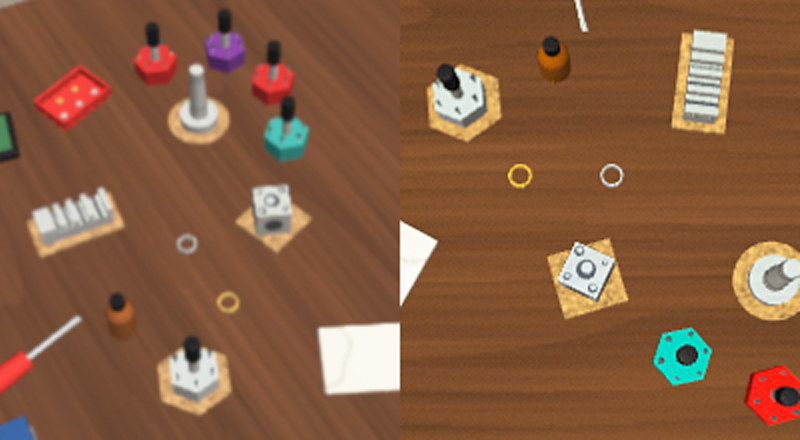

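All four tools stand upright on their own seats, within about 4 mm of the middle, and the bottle has not moved. Handing in.

```bash
python3 -c "
from plant import arm
print(arm.hand_in())"
```

```text
the job is handed in; nothing more can be done
None
```

Done and handed in: the final pictures show all four tools upright on their own seats, each within about 4 mm of the middle, and the amber bottle where it stood; the hand-in call gave no verdict.

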